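# Clock the rejected end housing into its pocket and shut the gate

### The job

The dented aluminium end housing sits in the round well of the maple board turned the wrong way, so its two ears ride up on the wood. Turn it (pushing an ear round is enough) until its outline matches the cutout and it drops fully home with its ears flush with the board, then swing the little steel gate fully shut. Leave the other loose parts where they are.

Things in the scene. Friction and masses are not known exactly. Their poses are not given: they have to be found in the camera images.
- bay: Fixed maple board, 26 mm thick, in another place and yaw each time. Origin at table level under the pocket axis, z up; wood spans x -115 to 205, y -145 to 215 mm. Thin steel fence rail (top 51 mm above the table) along x = 115 and y = 115 mm. Gate hinge post (radius 6, top at 82 mm) at x = -85, y = -130; stop post (top at 56 mm) at x = 94, y = -122 mm.
- pocket (a point): Pocket axis at the board's top face (26 mm above the table); axes as the board's. Cutout 20 mm deep: round well of radius 46.5 mm, a narrow long slot (33 mm wide) along +x ending 89 mm from the axis and a broad short slot (57 mm wide) along -x ending 66 mm from it.
- slot_end (a point): Point at the board's top face on the long slot's middle line, 85 mm from the pocket axis: the housing's long ear tip lies here when it is home.
- housing_mid (a point): Loose aluminium end housing, 0.4 kg: point on its axis, half-way up its ears. z up, x along its long ear (26 mm wide, tip 85 mm from axis); broad ear along -x (50 mm wide, ends at 62 mm). Ears reach 6 mm above and below this point. Round disc radius 45 mm from 14 mm below to 6 above; hub radius 26 mm from 6 to 24 above. Start: 32 mm above table; home: 20 mm.
- long_ear_tip (a point): Middle of the upper edge of the long ear's outer end; axes as the housing's. At first the disc stands 8 mm deep in the round well, centred to 1.5 mm, the ears sliding on the wood, 50 to 180 degrees from home either way. Only when both ears match their slots (3.5 mm play each side) does it fall 12 mm by its own weight, ears flush with the wood.
- gate (a joint): Gate angle in rad: 0 = shut against its stop, 0.7 to 1.25 at the start. Hinge axis vertical at x = -85, y = -130 mm in the board's frame; shut, the gate runs from there along the board's +x; it opens clockwise seen from above, its free end going to the board's -y. Light friction (1 N at the free end): it stays where left.
- gate_tip (a point): Middle of the free end of the steel bar gate, 165 mm from its hinge axis, 54 mm above the table; x axis points from hinge to free end. Three level bars 6 mm thick, uprights 7 mm thick at 12, 60, 110 and 162 mm from the hinge, all between 32 and 76 mm above the table.
- race: Bystander: chrome bearing race, ring 52 mm across, 15 mm high, on the board outside the fence. Origin under its centre.
- plug: Bystander: yellow nylon shipping plug, 44 mm flange, 26 mm high, on the board outside the fence. Origin under its centre.
- bumper: Bystander: red silicone bumper, 38 mm across, 20 mm high, on the board outside the fence. Origin under its centre.
- driver: Bystander: screwdriver 200 mm long lying on the table to the right.
- cleaner: Bystander: white bottle, 60 mm across, 150 mm high, on the table to the left. Origin under its centre.
- weight: Bystander: brass cylinder, 44 mm across, 35 mm high, on the table to the right. Origin under its centre.
Mind the look-alikes: they are no part of the job. What is shaped like the part that bears housing_mid but pink is not meant.

How it is judged:
By the outcome, as a careful person would: the job done as asked, in the order asked, and still so for the second after the job is handed in, with the robot touching nothing.
It also fails if it takes over 54 s, if anything falls off the work surface, if the arm or the gripper's body presses on something with over 40 N, if the wrist force passes 120 N, or if a joint passes its speed limit or range.

### The arm

A 7-joint arm with a two-finger parallel gripper is mounted at the origin on the work surface. World frame = base frame: x ahead of the robot, y to its left, z up, the work surface at z = 0. Lengths are in m, angles in rad, forces in N, time in s.
With the tool pointing down it reaches from about 0.4 to 0.85 m from the base axis. Payload 4.5 kg.
Tool frame: the origin (TCP) lies at the very end of the fingers, on their centre line; the grasp point (between the pads) lies 19 mm behind it (tcp_to_grasp is the z of the grasp point in the tool frame, in m); z points along the fingers, y is the line along which they close (so a half turn about z gives the same grasp; the last joint's range is limited). The gripper opens to 88 mm and grips with 3 to 60 N. Pads are 18 mm wide; open, the fingers measure 123 mm over their backs; the gripper's body (75 mm by 187 mm) begins 45 mm behind the grasp point.
Start: joints at [-1.236, 0.689, -0.195, 1.565, 0.157, 0.902, -0.215], TCP at [0.185, 0.597, 0.239] pointing down, gripper open.
Joint ranges: [-3.01, 3.01], [-0.46, 2.08], [-1.47, 1.51], [0.13, 2.56], [-1, 4.14], [0.04, 2.09], [-2.66, 2.66]. Speed limits (rad/s): [2.57, 2.57, 3.14, 3.14, 3.14, 3.14, 3.14].

### API

Orientations are given as a unit quaternion [x, y, z, w].
In Python, from plant import * gives the robot as it stands. The module is installed in compiled form; this text tells all that it offers.
- The arm moves only by the shell command python3 -m jog 'ROWS' [OPENING] [FORCE]. ROWS is JSON, a list that holds one entry, the list of rows, each a list of 6 numbers: the shift along the tool's x, y, z in m, then the turn, a rotation vector about the tool's x, y, z in rad. In form: [[[dx, dy, dz, ax, ay, az], ...]]. A call has 1 to 12 rows; each row shifts and turns the commanded pose from where the row before left it, along the tool's axes as they then stand; what a row does not reach is not made up. A row lasts 1/8 s, in which the tool goes at most 62.5 mm and 10.7 degrees, less where a joint would pass 70% of its speed; a pose out of reach is approached as far as the arm can. A call with a gripper value outside its range is refused whole. OPENING is the finger opening in m, from 0 to 0.0881, set as the call begins (- or left out, the last holds). The fingers move at their own pace and stop on an object; FORCE is the grip in N (left out, the last holds). Time passes only in rows, so rows that do not move let the fingers close. It gives the time, the measured TCP pose, the force, the opening and the grip force at its end, in the units of the state.
- get_state(): the state, without advancing time (a new reading comes with each control period).
- snapshot(name): name is "scene" or "top"; returns a dict with "frame" (420x560x3 uint8, red, green, blue), "mtx" (3x3 intrinsics, pixels), "D" ([k1, k2, p1, p2, k3] as OpenCV has them; the pictures are not rectified), "xyz" and "orientation" of the camera in the world. Camera axes: x right, y down, z forward; pixel columns grow to the right and rows downward; lengths in m; the calibration is good to about 2 mm. A picture is of the moment at which its call begins. There is no depth.
- finish_job(): hands the job in; it is judged then, once.
The state is a dict: "clock": time; "q": joint angles; "qd": joint speeds; "joint_torque": joint torques, N m; "tool_pos": TCP position; "eef_rot": TCP orientation; "contact_force": force on the tool from outside, world axes, zero at the start; "moment": the same for the moment, N m; "opening": opening from 0.0 (shut) to 1.0 (fully open); "finger_force": force on a finger pad.
Only numpy, scipy, OpenCV 4.12 (cv2) and the standard library are available. Lean on these libraries where they do the work, as an engineer would, in place of code of your own. Each camera call takes 0.05 s, during which the arm holds its last target. There are 200 camera calls.

## Working session

There is one attempt and no reset: what is moved stays moved. The work goes in short steps, Python scripts to look and compute and a shell command to move; the robot and the scene stay as the last step left them, time stands still between calls to the robot, and variables do not carry over. Pictures are saved under pics/ and viewed, at most 10 in all, crops included, and the job is handed in when it is done.

```bash
mkdir -p pics
cat > h.py <<'E'
from plant import *
import numpy as np, cv2
from scipy.spatial.transform import Rotation as R
def snap(n,f=None):
    s=snapshot(n)
    if f: cv2.imwrite('pics/'+f,s['frame'][:,:,::-1])
    return s
def ray(s,uv,z):
    p=cv2.undistortPoints(np.array(uv,float).reshape(-1,1,2),np.array(s['mtx']),np.array(s['D'])).reshape(-1,2)
    d=R.from_quat(s['orientation']).apply(np.c_[p,np.ones(len(p))]); o=np.array(s['xyz'])
    return o+d*((z-o[2])/d[:,2])[:,None]
def proj(s,P):
    r=R.from_quat(s['orientation']).inv()
    return cv2.projectPoints(r.apply(np.array(P,float).reshape(-1,3)-np.array(s['xyz'])),np.zeros(3),np.zeros(3),np.array(s['mtx']),np.array(s['D']))[0].reshape(-1,2)
E
python3 - <<'E'
from h import *
for n in('scene','top'):
    s=snap(n,n+'0.png'); print(n,s['xyz'],s['orientation'],s['mtx'])
st=get_state(); print(st)
E
```

```text
scene [1.21585639 0.81171804 0.80958556] [ 0.26866502  0.84765148 -0.43250312 -0.1491547 ] [[474.97874902   0.         278.99265809]
 [  0.         474.97874902 200.99370868]
 [  0.           0.           1.        ]]
top [ 0.44091361 -0.02169565  1.21468399] [ 0.70904291 -0.70222144  0.04234489 -0.04847799] [[442.95387468   0.         276.87429361]
 [  0.         442.95387468 207.64394154]
 [  0.           0.           1.        ]]
{'clock': 0.1, 'q': array([-1.23619724,  0.68989871, -0.19453479,  1.56622064,  0.15729122,
        0.90249997, -0.21508021]), 'qd': array([-0.00030096, -0.00164773,  0.00099537, -0.00251104, -0.00243907,
       -0.00033003, -0.00159239]), 'joint_torque': array([-2.07632424e-03, -5.28498638e+01, -1.27155449e+00, -1.53835577e+01,
       -5.26264496e-02,  1.98917078e-03,  3.40978829e-05]), 'tool_pos': array([0.18504283, 0.59639293, 0.23799665]), 'eef_rot': array([ 1.49783875e-01,  9.88718424e-01, -8.14915181e-04, -7.14898330e-05]), 'contact_force': array([ 0.5018349 ,  0.1910752 , -0.29538203]), 'moment': array([-0.0018215 , -0.00744003,  0.0049584 ]), 'finger_force': 0.0, 'opening': 0.9969471277298467}
```

View pics/scene0.png

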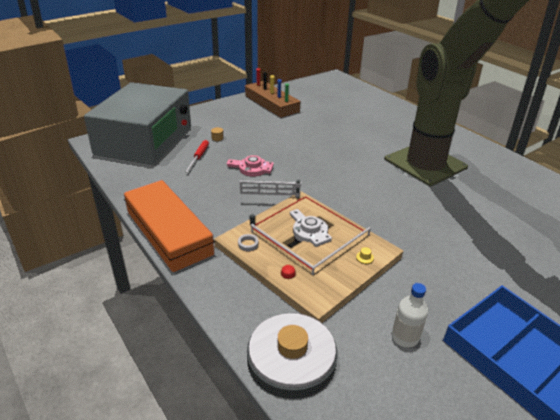

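View pics/top0.png

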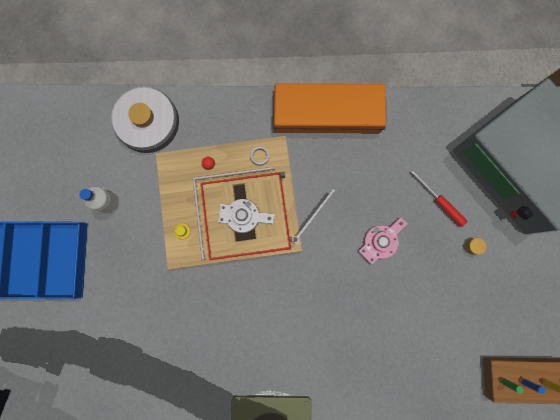

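The scene and top views show the board at top px (157–301, 138–269), with the grey rail on the left and top sides. The gate hinge is at about (294,240) and the gate's free end at (333,190). There are two candidates for the housing: the aluminium one in the board at top (242,215), scene (311,228), and a pink look-alike on the table at top (382,241), scene (252,163). I choose the aluminium one, whose long ear points right towards about (272,218), and will check it in a close crop.

Run:
```python
from h import *
s=snap('top'); f=s['frame'][125:280,150:345,::-1]
cv2.imwrite('pics/crop0.png',cv2.resize(f,None,fx=4,fy=3.8,interpolation=cv2.INTER_CUBIC)[:600,:800])
# board corners by wood colour
hsv=cv2.cvtColor(s['frame'],cv2.COLOR_RGB2HSV)
m=cv2.inRange(hsv,(8,60,80),(28,255,255)); m[:, :150]=0; m[:,310:]=0; m[:130]=0; m[280:]=0
m=cv2.morphologyEx(m,cv2.MORPH_CLOSE,np.ones((15,15)))
c=max(cv2.findContours(m,0,2)[0],key=cv2.contourArea)
P=ray(s,c.reshape(-1,2)[:,:],0.026)[:,:2]
r=cv2.minAreaRect((P*1000).astype(np.float32)); print(r); print(cv2.boxPoints(r))
```

```text
((625.4470825195312, 91.791259765625), (340.5606689453125, 427.8044738769531), 8.308768272399902)
[[ 426.04355  278.8415 ]
 [ 487.8646  -144.4726 ]
 [ 824.8506   -95.25897]
 [ 763.02954  328.0551 ]]
```

View pics/crop0.png

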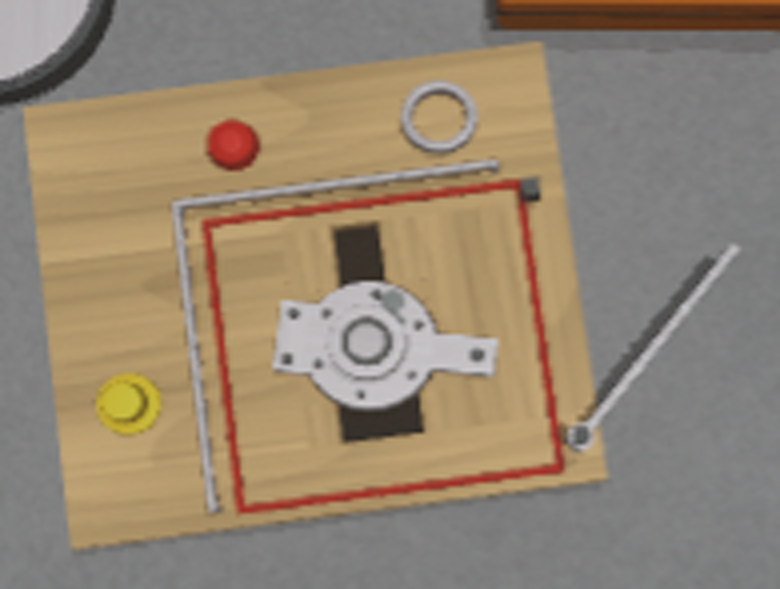

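The crop (4×3.8, origin (150,125)) confirms the aluminium housing. Its disc is at crop (370,345), long ear tip (496,358), and broad ear end (279,334). The narrow slot's far end is at (357,228), the broad slot's near end at (383,436). The hinge is at (580,434), the gate tip at (736,248), and the stop post at (530,188).

```bash
cat > m.py <<'E'
from h import *
s=snap('top')
def c(pts,z): return ray(s,[(150+(u)/4-.4,125+v/3.8-.4) for u,v in pts],z)[:,:2]*1000
Pc=c([(24,108),(541,43),(606,478),(73,548)],.026)
L=np.array([(205,215),(205,-145),(-115,-145),(-115,215)],float)
def fit(L,W):
    l=L-L.mean(0); w=W-W.mean(0)
    a=np.arctan2((l[:,0]*w[:,1]-l[:,1]*w[:,0]).sum(),(l*w).sum())
    Rm=np.array([[np.cos(a),-np.sin(a)],[np.sin(a),np.cos(a)]]); t=W.mean(0)-Rm@L.mean(0)
    return a,Rm,t
a,Rm,t=fit(L,Pc); print('yaw',np.degrees(a),'pocket',t,'resid',(L@Rm.T+t-Pc).round(1).tolist())
b=lambda P:((P-t)@Rm)
print('slot ends',b(c([(357,228),(383,436)],.026)))
print('disc',b(c([(370,345)],.038)),'hub',b(c([(367,340)],.056)), c([(367,340)],.056))
tip=c([(495.5,358)],.038)[0]; br=c([(279,334)],.038)[0]
d=tip-br; print('tip',b(tip),'broad',b(br),np.hypot(*d),'angle rel',np.degrees(np.arctan2(d[1],d[0])-a))
print('hinge',b(c([(580,434)],.082)),'stop',b(c([(530,188)],.056)))
g=c([(736,248)],.076)[0]; print('gate tip',g,b(g)); v=b(g)-[-85,-130]; print(np.hypot(*v),np.arctan2(v[1],v[0]))
E
python3 m.py
```

```text
yaw 8.3436903135594 pocket [571.84664485  82.56225669] resid [[0.6, 0.7], [1.3, -0.6], [-0.9, -1.1], [-1.1, 1.1]]
slot ends [[ 85.74205892  -1.31994917]
 [-64.52383627  -0.10573645]]
disc [[-0.69659243 -0.38906661]] hub [[ 0.82917405 -0.14845423]] [[572.68858474  82.53569583]]
tip [-21.20954696 -82.27606195] broad [15.3206434  58.97302841] 145.8964027437633 angle rel -104.50026303448226
hinge [[ -84.02607064 -128.92380194]] stop [[  92.44362435 -121.11615277]]
gate tip [ 636.02792759 -158.15087577] [  28.57189709 -247.47867765]
163.40078185380494 -0.8023053201939807
```

Board fit residuals are about 1 mm: yaw 8.3°, pocket at (572,83). The ear span is 146 mm against 147 expected, and the housing is −104.5° from home. The gate is at about 0.80 rad. I'll move above the hub, wind the wrist clockwise first, then grip the hub and turn it.

```bash
python3 -m jog '[[[-0.0435,-0.0313,0.008,0,0,0],[-0.0435,-0.0313,0.008,0,0,0],[-0.0435,-0.0313,0.008,0,0,0],[-0.0435,-0.0313,0.008,0,0,0],[-0.0435,-0.0313,0.008,0,0,0],[-0.0435,-0.0313,0.008,0,0,0],[-0.0435,-0.0313,0.008,0,0,0],[-0.0435,-0.0313,0.008,0,0,0],[-0.0435,-0.0313,0.008,0,0,0],[-0.0435,-0.0313,0.008,0,0,0],[-0.0435,-0.0313,0.008,0,0,0],[-0.0435,-0.0313,0.008,0,0,0]]]' 0.088 20
python3 -m jog '[[[0,0,0,0,0,0.18],[0,0,0,0,0,0.18],[0,0,0,0,0,0.18],[0,0,0,0,0,0.18],[0,0,0,0,0,0.18],[0,0,0,0,0,0.18],[0,0,0,0,0,0.18],[0,0,0,0,0,0.18],[0,0,0,0,0,0.18],[0,0,0,0,0,0.18],[0,0,0,0,0,0.18],[0,0,0,0,0,0]]]'
python3 - <<'E'
from h import *
s=get_state();M=R.from_quat(s['eef_rot']).as_matrix();print(s['q'].round(3));print(M.round(4))
print('to hub, tool axes',M.T@(np.array([.5723,.0826,.042])-s['tool_pos']))
snap('scene','s1.png')
E
```

```text
clock: 1.7
tool_pos: [0.5734, 0.0821, 0.1424]
eef_rot: [0.15, 0.989, 0.0, 0.0]
contact_force: [-0.2, 0.5, 0.2]
opening: 1.003
finger_force: 0.0
clock: 3.2
tool_pos: [0.5724, 0.0838, 0.1425]
eef_rot: [0.908, 0.418, -0.0, 0.0]
contact_force: [0.3, 0.2, -0.4]
opening: 0.996
finger_force: 0.0
[-0.38   0.778  0.27   1.81  -0.337  0.599 -0.611]
[[ 6.501e-01  7.599e-01 -3.000e-04]
 [ 7.599e-01 -6.501e-01 -5.000e-04]
 [-5.000e-04  1.000e-04 -1.000e+00]]
to hub, tool axes [-0.00092559  0.00075621  0.10050658]
```

```bash
python3 -m jog '[[[-0.001,0.0007,0.03,0,0,0],[0,0,0.03,0,0,0],[0,0,0.025,0,0,0],[0,0,0.0155,0,0,0],[0,0,0,0,0,0]]]' 0.088 20
python3 -m jog '[[[0,0,0,0,0,0],[0,0,0,0,0,0],[0,0,0,0,0,0],[0,0,0,0,0,0],[0,0,0,0,0,0],[0,0,0,0,0,0]]]' 0.04 15
```

```text
clock: 3.88
tool_pos: [0.5718, 0.0823, 0.0414]
eef_rot: [0.909, 0.418, -0.001, -0.0]
contact_force: [-0.0, -0.2, -0.4]
opening: 0.998
finger_force: 0.0
clock: 4.62
tool_pos: [0.5722, 0.0827, 0.0426]
eef_rot: [0.909, 0.417, 0.0, -0.0]
contact_force: [-1.6, 1.1, 5.1]
opening: 0.585
finger_force: 15.0
```

The opening of 51.5 mm means the hub is gripped. Turn 104.5° counter-clockwise.

```bash
python3 -m jog '[[[0,0,0,0,0,-0.152],[0,0,0,0,0,-0.152],[0,0,0,0,0,-0.152],[0,0,0,0,0,-0.152],[0,0,0,0,0,-0.152],[0,0,0,0,0,-0.152],[0,0,0,0,0,-0.152],[0,0,0,0,0,-0.152],[0,0,0,0,0,-0.152],[0,0,0,0,0,-0.152],[0,0,0,0,0,-0.152],[0,0,0,0,0,-0.152]]]'
python3 -m jog '[[[0,0,0,0,0,0],[0,0,0,0,0,0]]]'
python3 - <<'E'
from h import *
s=snap('scene'); p=proj(s,[.572,.083,.03])[0].astype(int); print(p)
f=s['frame'][p[1]-60:p[1]+60,p[0]-80:p[0]+80,::-1]
cv2.imwrite('pics/c2.png',cv2.resize(f,None,fx=5,fy=5,interpolation=cv2.INTER_CUBIC))
M=R.from_quat(get_state()['eef_rot']).as_matrix(); print(np.degrees(np.arctan2(M[1,1],M[0,1])))
E
```

```text
clock: 6.12
tool_pos: [0.5716, 0.0818, 0.0418]
eef_rot: [0.224, 0.975, -0.0, -0.001]
contact_force: [0.5, 0.5, -5.0]
opening: 0.587
finger_force: 15.0
clock: 6.38
tool_pos: [0.5719, 0.082, 0.0416]
eef_rot: [0.228, 0.974, -0.0, -0.0]
contact_force: [-0.4, -0.3, -5.7]
opening: 0.585
finger_force: 15.0
[309 228]
63.70044821155999
```

View pics/c2.png

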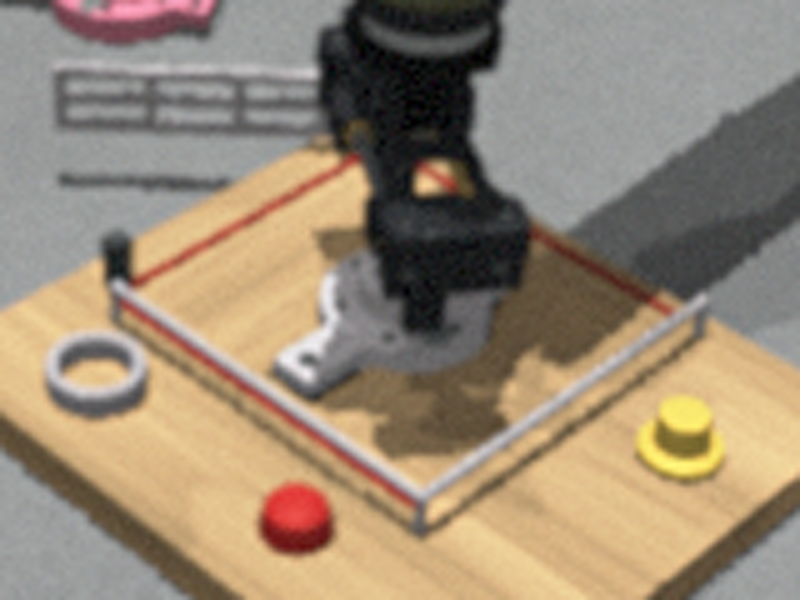

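The ear points along the slot, and −5 N on the wrist suggests its weight now hangs in the grip. Release it, lift and look.

```bash
python3 -m jog '[[[0,0,0,0,0,0],[0,0,0,0,0,0],[0,0,0,0,0,0],[0,0,0,0,0,0]]]' 0.088
python3 - <<'E'
from h import *
s=snap('scene'); 
f=s['frame'][168:288,229:389,::-1]
cv2.imwrite('pics/c3.png',cv2.resize(f,None,fx=5,fy=5,interpolation=cv2.INTER_CUBIC))
E
```

```text
clock: 6.92
tool_pos: [0.5725, 0.0824, 0.0424]
eef_rot: [0.226, 0.974, 0.0, 0.0]
contact_force: [-0.0, -0.2, 0.3]
opening: 0.993
finger_force: 0.0
```

View pics/c3.png

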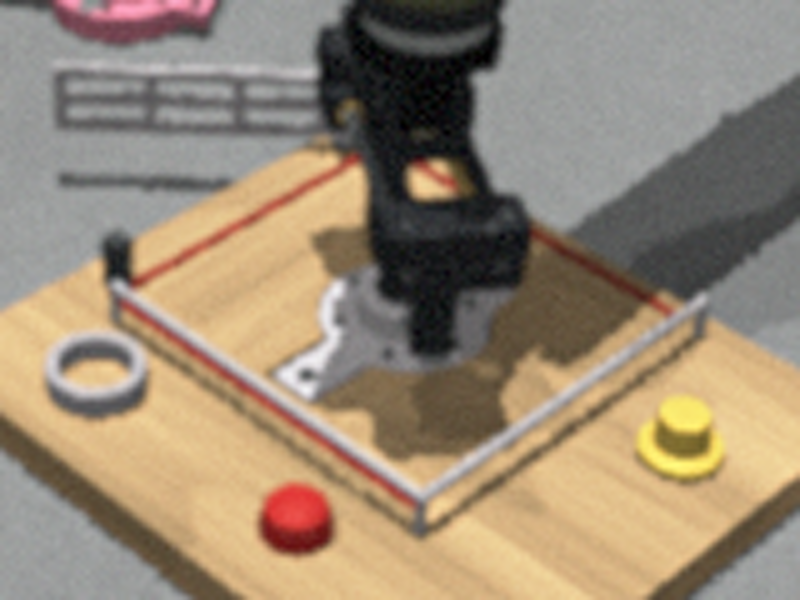

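The housing has dropped and the long ear now looks flush, at crop (300,375). Next: lift, square the tool to the board (tool y = board +y), and take a clear top view to verify while moving out to the gate.

```bash
python3 -m jog '[[[0,0,-0.03,0,0,0],[0,0,-0.045,0,0,0],[0,0,-0.045,0,0,0],[0,0,0,0,0,-0.151],[0,0,0,0,0,-0.151],[0,0,0,0,0,-0.151],[0,0,0,0,0,-0.151],[0,0,0,0,0,0]]]'
python3 -m jog '[[[0.006,-0.055,0,0,0,0],[0.006,-0.055,0,0,0,0],[0.006,-0.055,0,0,0,0],[0.006,-0.055,0,0,0,0],[0.006,-0.055,0,0,0,0],[0,0,0,0,0,0],[0,0,0,0,0,0]]]' 0.0
python3 - <<'E'
from h import *
s=get_state();M=R.from_quat(s['eef_rot']).as_matrix();print(s['q'].round(3),np.degrees(np.arctan2(M[1,1],M[0,1])))
a=np.radians(8.34);p=s['tool_pos'][:2]*1000-[571.85,82.56];print('board',p@np.array([[np.cos(a),-np.sin(a)],[np.sin(a),np.cos(a)]]))
t=snap('scene');f=t['frame'][148:288,219:389,::-1]
cv2.imwrite('pics/c4.png',cv2.resize(f,None,fx=4.2,fy=4.2,interpolation=cv2.INTER_CUBIC))
E
```

```text
clock: 7.98
tool_pos: [0.5722, 0.0821, 0.1621]
eef_rot: [-0.073, 0.997, 0.0, -0.0]
contact_force: [-0.2, 0.4, 1.0]
opening: 0.996
finger_force: 0.0
clock: 8.85
tool_pos: [0.583, -0.1932, 0.1621]
eef_rot: [-0.073, 0.997, 0.001, 0.0]
contact_force: [0.3, 0.3, 0.6]
opening: 0.224
finger_force: 0.0
[ 0.528  0.81  -0.515  1.661  0.513  0.81   1.502] 98.34127213133569
board [ -29.00975292 -274.4530834 ]
```

View pics/c4.png

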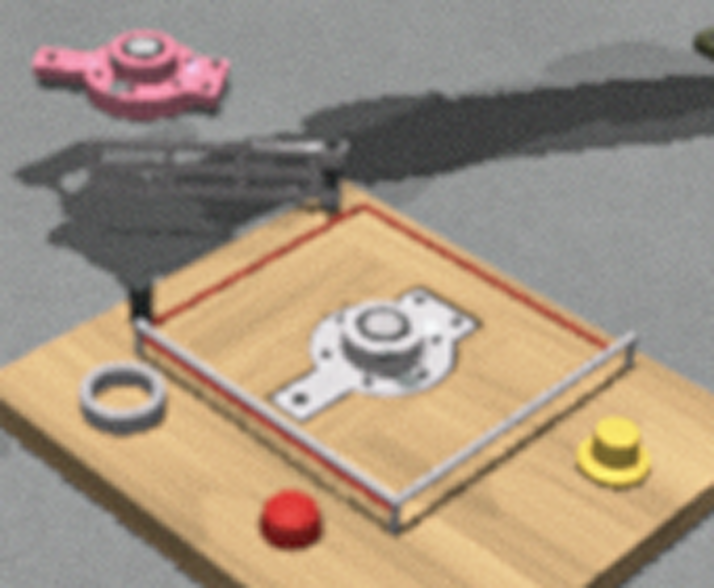

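Run:
```python
from h import *
s=snap('scene','s5.png'); print(proj(s,[[.583,-.193,.162],[.583,-.193,.05],[.572,.083,.03],[.636,-.158,.054]]), get_state()['tool_pos'])
```

```text
[[248.15506293 143.09062   ]
 [248.77072525 176.47796423]
 [309.71679704 228.90212315]
 [239.76851192 186.3905344 ]] [ 0.58329266 -0.19171635  0.16237513]
```

View pics/s5.png

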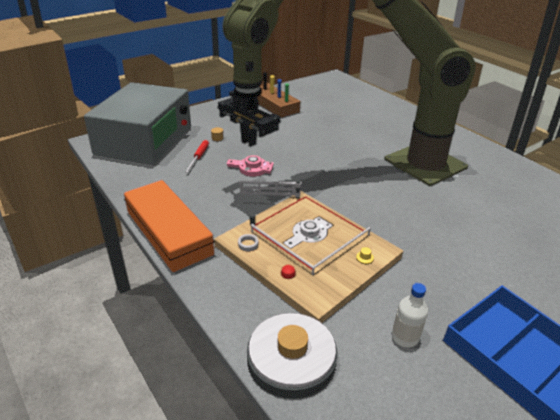

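The overview shows the gripper at (248,140), clear of the gate. The housing is seated at (311,230) with its outline matching the cutout. Now descend outside the gate and push it along its arc.

```bash
python3 -m jog '[[[0,0,0.03,0,0,0],[0,0,0.035,0,0,0],[0,0,0.035,0,0,0],[0,0,0.016,0,0,0],[0,0,0,0,0,0]]]' 0.0
python3 -m jog '[[[-0.0065,0.012,0,0,0,0],[-0.0065,0.012,0,0,0,0],[-0.006,0.011,0,0,0,0],[-0.009,0.0093,0,0,0,0],[-0.009,0.0093,0,0,0,0],[-0.009,0.0093,0,0,0,0],[-0.009,0.0093,0,0,0,0],[-0.005,0.011,0,0,0,0],[-0.005,0.011,0,0,0,0],[-0.005,0.011,0,0,0,0],[-0.004,0.009,0,0,0,0],[0,0,0,0,0,0]]]'
python3 - <<'E'
from h import *
s=get_state()
a=np.radians(8.34);p=s['tool_pos'][:2]*1000-[571.85,82.56];print('board',p@np.array([[np.cos(a),-np.sin(a)],[np.sin(a),np.cos(a)]]),s['contact_force'])
t=snap('scene');f=t['frame'][148:288,219:389,::-1]
cv2.imwrite('pics/c6.png',cv2.resize(f,None,fx=4.2,fy=4.2,interpolation=cv2.INTER_CUBIC))
E
```

```text
clock: 9.57
tool_pos: [0.5828, -0.1928, 0.0457]
eef_rot: [-0.074, 0.997, 0.0, -0.001]
contact_force: [-0.4, 0.8, 0.7]
opening: 0.003
finger_force: 0.0
clock: 11.08
tool_pos: [0.64, -0.0685, 0.0464]
eef_rot: [-0.074, 0.997, 0.001, 0.001]
contact_force: [-0.2, 0.3, -0.5]
opening: 0.003
finger_force: 0.0
board [  45.52032884 -159.30383439] [-0.15791365  0.34107768 -0.46983316]
```

View pics/c6.png

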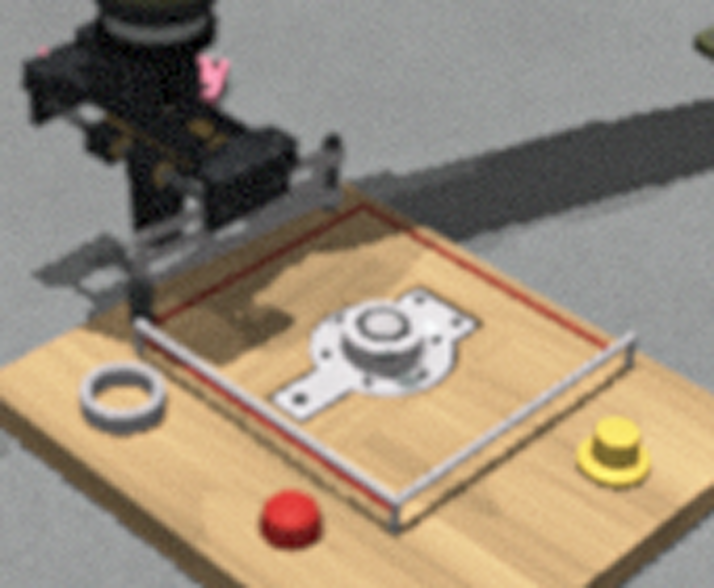

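The gate now stands nearly parallel to the board edge, its free end at crop (140,250). The tool is about 9 mm short of the predicted contact position, so I'll press on gently and watch the force.

```bash
python3 -m jog '[[[0,0.003,0,0,0,0],[0,0.003,0,0,0,0],[0,0.002,0,0,0,0],[0,0,0,0,0,0]]]'
python3 -m jog '[[[0,0.002,0,0,0,0],[0,0,0,0,0,0]]]'
python3 -m jog '[[[0,0.002,0,0,0,0],[0,0,0,0,0,0]]]'
```

```text
clock: 11.62
tool_pos: [0.6383, -0.0621, 0.0463]
eef_rot: [-0.074, 0.997, 0.0, 0.0]
contact_force: [-0.1, -0.2, -0.2]
opening: 0.006
finger_force: 0.1
clock: 11.88
tool_pos: [0.638, -0.0601, 0.0462]
eef_rot: [-0.074, 0.997, 0.0, 0.0]
contact_force: [-0.0, -0.4, 0.8]
opening: 0.005
finger_force: 0.2
clock: 12.12
tool_pos: [0.6377, -0.0582, 0.0462]
eef_rot: [-0.074, 0.997, 0.0, 0.0]
contact_force: [0.8, -0.8, 0.6]
opening: 0.005
finger_force: 0.4
```

```bash
for i in 1 ; do python3 -m jog '[[[0,0.002,0,0,0,0],[0,0,0,0,0,0]]]'; python3 -m jog '[[[0,0.002,0,0,0,0],[0,0,0,0,0,0]]]';  python3 -m jog '[[[0,0.002,0,0,0,0],[0,0,0,0,0,0]]]'; done | grep -E 'tool_pos|contact'
```

```text
tool_pos: [0.6376, -0.0581, 0.0463]
contact_force: [1.1, -4.8, 0.6]
tool_pos: [0.6376, -0.0581, 0.0463]
contact_force: [1.9, -8.4, 1.0]
tool_pos: [0.6376, -0.0581, 0.0463]
contact_force: [3.0, -10.0, -0.2]
```

The tool stopped moving and the force rose to 10 N, so the gate is against its stop. Back off, lift and verify.

```bash
python3 -m jog '[[[0,-0.008,0,0,0,0],[0,-0.03,0,0,0,0],[0,-0.04,0,0,0,0],[0,0,-0.04,0,0,0],[0,-0.02,-0.05,0,0,0],[0,-0.03,-0.05,0,0,0],[0,-0.05,0,0,0,0],[0,-0.05,0,0,0,0],[0,0,0,0,0,0]]]'
python3 - <<'E'
from h import *
t=snap('top');f=t['frame'][125:280,150:345,::-1]
a=cv2.resize(f,None,fx=4,fy=3.8,interpolation=cv2.INTER_CUBIC)[:600,:800]
cv2.imwrite('pics/c7.png',a)
x=np.radians(8.34);Rm=np.array([[np.cos(x),-np.sin(x)],[np.sin(x),np.cos(x)]])
for b,z in (((80,-130),76),((85,0),26),((-85,-130),82)):
    q=proj(t,np.r_[Rm@b+[571.85,82.56],z]/1000)[0]; print(b,((q-[150,125]+.4)*[4,3.8]).round())
E
```

```text
clock: 14.0
tool_pos: [0.6692, -0.2832, 0.1853]
eef_rot: [-0.07, 0.998, -0.001, -0.0]
contact_force: [0.9, 0.6, -0.4]
opening: 0.007
finger_force: 0.0
(80, -130) [546. 198.]
(85, 0) [355. 229.]
(-85, -130) [582. 435.]
```

View pics/c7.png

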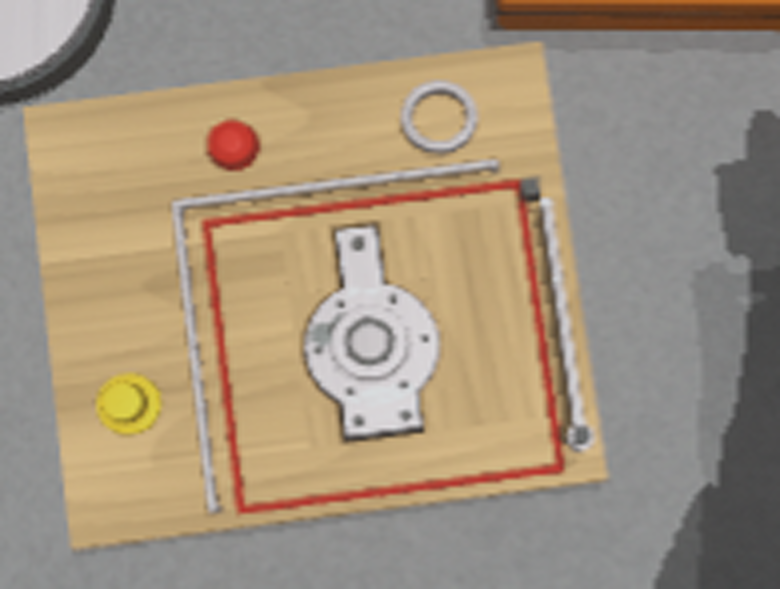

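The top crop shows the housing filling the cutout, with its long ear at (357,228). The gate tip is at (547,200), against (546,198) predicted for shut. The bystanders on the board haven't moved.

```bash
python3 -c "
from plant import *
print(finish_job())"
```

```text
the job is handed in; nothing more can be done
None
```

The housing is turned and seated in its cutout with its ears flush, the gate is shut against its stop, the loose parts on the board have not moved, and the job is handed in at about 14 s on the robot's clock.

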